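# Turn the spice carousel to the salt and hold it

### The job

Turn the spice carousel smoothly by its centre knob until the salt shaker (the one short jar with the narrow domed top) stands squarely behind the steel pointer that marks the front, then keep the knob gripped and the turntable still so that someone can lift the shaker out: finish while holding it, do not let go. All the jars stay upright in their pockets, and the tub, the jam jar and the mug beside the carousel are left alone.

Things in the scene. Friction and masses are not known exactly. Their poses are not given: they have to be found in the camera images.
- stand: fixed steel foot of the carousel; origin on the carousel's vertical axis at worktop height; its -x axis is the front: a 16 mm strip runs that way under the disc to an upright 143 mm from the axis, which carries a small cone at 42 mm height that points back at the axis (cone tip at 121 mm from the axis)
- front_spot (a point): the place for the salt shaker: the point 80 mm from the carousel's axis straight behind the pointer, at the height of the disc's top (30 mm)
- turntable: wooden disc of 234 mm diameter, 14 to 30 mm above the worktop, with five cup-shaped pockets (34 mm high, 47 mm inside) spaced 72 degrees on a circle of 80 mm radius, a centre column and a round knob; turns endlessly either way about its vertical z axis with light damped friction (about 0.1 N m plus 0.15 N m per rad/s) and stays where it is left; origin on the axis at worktop height
- knob (a point): middle of the round wooden knob on the carousel's axis, 181 mm above the worktop: 40 mm in diameter, 160 to 200 mm high; can be gripped from above at any yaw, the jars all end below 137 mm
- shaker: salt shaker, 44 mm across and 90 mm tall, narrowing to a domed grey top 34 mm wide, standing loose in a pocket of the turntable; origin at the centre of its underside
- spice_a: closed spice jar with a red screw cap, 45 mm across and 106 mm tall, one of four alike, standing loose in a pocket of the turntable; origin at the centre of its underside
- spice_b: closed spice jar with a red screw cap, 45 mm across and 106 mm tall, one of four alike, standing loose in a pocket of the turntable; origin at the centre of its underside
- spice_c: closed spice jar with a red screw cap, 45 mm across and 106 mm tall, one of four alike, standing loose in a pocket of the turntable; origin at the centre of its underside
- spice_d: closed spice jar with a red screw cap, 45 mm across and 106 mm tall, one of four alike, standing loose in a pocket of the turntable; origin at the centre of its underside
- tub: round tub with a flat lid, 72 mm across and 81 mm tall, on the worktop left of the carousel; origin at the centre of its underside; leave alone
- jam: jam jar, 68 mm across and 84 mm tall, on the worktop left of the carousel; origin at the centre of its underside; leave alone
- mug: dotted mug, 78 mm across, 93 mm tall, farther left; origin at the centre of its underside; leave alone
Things that resemble listed ones, but are neither listed nor needed, are in the scene too. What is shaped like the spice_a but green or orange is not meant.

How it is judged:
By the outcome, as a careful person would: the job done as asked, in the order asked, and still so for the second after the job is handed in, while the arm keeps its last pose, push and grip.
It also fails if it takes over 51 s, if anything falls off the work surface, if the arm or the gripper's body presses on something with over 40 N, if the wrist force passes 120 N, or if a joint passes its speed limit or range.

### The arm

A 6-joint arm with a two-finger parallel gripper is mounted at the origin on a cart in front of the work surface, level with it; the furniture and walls round the work are solid. World frame = base frame: x ahead of the robot, y to its left, z up, the work surface at z = 0. Lengths are in mm, angles in rad, forces in N, time in s.
With the tool pointing down it reaches from about 275 to 1000 mm from the base axis. Payload 8.4 kg.
Tool frame: the origin (TCP) lies between the finger pads, 19 mm behind the fingertips; this is the grasp point; z points along the fingers, y is the line along which they close (so a half turn about z gives the same grasp; the last joint's range is limited). The gripper opens to 85 mm and grips with 20 to 120 N. Pads are 22 mm wide; open, the fingers measure 114 mm over their backs; the gripper's body (76 mm by 85 mm) begins 54 mm behind the grasp point. The pads swing forward as they close: fully open they stand 13 mm farther back than shut.
Start: joints at [-1.173, 0.353, 1.633, -0, 1.155, -0.002], TCP at [243.27, -575.715, 249.981] pointing down, gripper open.
Joint ranges: [-2.63, 2.63], [-0.92, 2.1], [0.06, 2.66], [-1.3, 4.44], [0, 2.69], [-3.02, 3.02]. Speed limits (rad/s): [2.22, 2.22, 2.79, 3.14, 3.14, 3.14].

### API

Orientations are given as [roll, pitch, yaw] about the fixed x, y, z axes, in that order (R = Rz(yaw) Ry(pitch) Rx(roll)).
In Python, from rig import r, cams gives the robot as it stands.
- The arm moves only by the tool creep_tool, called after ">>>" as name(argument=value, ...) on one line, values as JSON. Schema: {"type":"object","properties":{"rows":{"type":"array","items":{"type":"number"},"minItems":7,"maxItems":35},"force":{"type":"number"},"only":{"type":"string"},"quiet":{"type":"boolean"},"lines":{"type":"string"}},"required":["rows"],"additionalProperties":false}. rows is one flat list of numbers that holds 1 to 5 rows one after another, with no inner brackets; each row has 7 numbers: a rotation vector rx, ry, rz in fractions of the full range, 1 being 45 degrees, then dx, dy, dz in parts of the range, where 1.0 means 400 mm, then the opening from 0.0 (shut) to 1.0 (fully open); each row shifts and turns the commanded pose from where the row before left it, along the tool's axes as they then stand; what a row does not reach is not made up. A row lasts 1/12 s, in which the tool goes at most 41.7 mm and 0.125 rad, less where a joint would pass 70% of its speed; a pose out of reach is approached as far as the arm can. The fingers move at their own pace and stop on an object; force is the grip in N (left out, the last holds). Time passes only in rows, so rows that do not move let the fingers close. The tool returns the time, the measured TCP pose, the force, the opening and the grip force at its end. only (a regular expression) keeps the lines of the reply that match it, lines (a string "A,B") keeps lines A to B, and quiet returns only ok. Input that does not fit is refused with a message, and nothing moves.
- r.sense(): the state, without advancing time (a new reading comes with each control period).
- cams.grab_frame(name): name is "scene" or "top" or "wrist"; returns the picture (420x560x3 uint8, red, green, blue); there is no depth.
- cams.camera_params(name): a dict with "fx", "fy", "cx", "cy" (pixels), "rvec" (rotation vector, rad) and "tvec" (3), from world to camera coordinates, as OpenCV has them. Camera axes: x right, y down, z forward; pixel columns grow to the right and rows downward; lengths in mm; the calibration is good to about 2 mm. The wrist camera is an equidistant fisheye: a pixel r from the principal point sees the ray r / f radians off the axis. A picture is of the moment at which its call begins: read the wrist's pose just before it. camera_params takes no time and is no camera call; for the wrist camera it gives the pose at the moment of the call.
- r.sign_off(): hands the job in; it is judged then, once.
The state is a dict: "clock": time; "qpos": joint angles; "qvel": joint speeds; "joint_efforts": joint torques, N m; "eef_pos": TCP position; "tcp_rot": TCP orientation; "contact_force": force on the tool from outside, world axes, zero at the start; "wrist_torque": the same for the moment, N m; "opening": opening from 0.0 (shut) to 1.0 (fully open); "grasp_force": force on a finger pad.
Only numpy, scipy, OpenCV 4.12 (cv2) and the standard library are available. Lean on these libraries where they do the work, as an engineer would, in place of code of your own. Each camera call takes 0.05 s, during which the arm holds its last target. There are 200 camera calls.

## Working session

There is one attempt and no reset: what is moved stays moved. The work goes in short steps, Python scripts to look and compute and a tool call to move; the robot and the scene stay as the last step left them, time stands still between calls to the robot, and variables do not carry over. Pictures are saved under pics/ and viewed, at most 10 in all, crops included, and the job is handed in when it is done.

```bash
mkdir -p pics; ls; python3 - <<'E'
from rig import r,cams
import cv2,numpy as np
a=cams.grab_frame("scene");b=cams.grab_frame("top")
cv2.imwrite("pics/s0.png",a[...,::-1]);cv2.imwrite("pics/t0.png",b[...,::-1])
for n in("scene","top"):
  p=cams.camera_params(n);print(n,{k:np.round(v,3) for k,v in p.items()}, -cv2.Rodrigues(np.array(p["rvec"]))[0].T@np.array(p["tvec"]).ravel())
print(r.sense())
E
```

```text
pics
scene {'fx': np.float64(523.562), 'fy': np.float64(523.562), 'cx': np.float64(275.563), 'cy': np.float64(206.371), 'rvec': array([ 2.132, -1.103,  0.482]), 'tvec': array([-238.214,  337.05 , 1193.714])} [-377.68847642 -533.77052225 1080.6215914 ]
top {'fx': np.float64(422.656), 'fy': np.float64(422.656), 'cx': np.float64(279.404), 'cy': np.float64(207.932), 'rvec': array([ 2.167, -2.214,  0.114]), 'tvec': array([  11.058,  426.41 , 1326.222])} [ 317.59344558   33.44467894 1356.03385678]
{'clock': 0.1, 'qpos': array([-1.17338043e+00,  3.53610377e-01,  1.63405014e+00,  8.65258776e-06,
        1.15523942e+00, -2.40740949e-03]), 'qvel': array([ 3.32088321e-05, -2.17536666e-03, -1.51631576e-03, -1.10453559e-03,
        1.43615301e-03, -8.15614308e-04]), 'joint_efforts': array([-6.28818943e-04, -6.06357837e+01, -3.42819822e+01, -1.23398886e-04,
        4.06810781e-03, -2.13547230e-05]), 'eef_pos': array([ 243.12308762, -575.3263262 ,  249.32120623]), 'tcp_rot': array([-3.14028539e+00, -1.10587600e-05,  3.99819801e-01]), 'contact_force': array([0.47714939, 0.02273769, 0.3569486 ]), 'wrist_torque': array([ 0.03406363,  0.01396382, -0.02425933]), 'grasp_force': 0.0, 'opening': 1.0045223067553097}
```

View pics/s0.png

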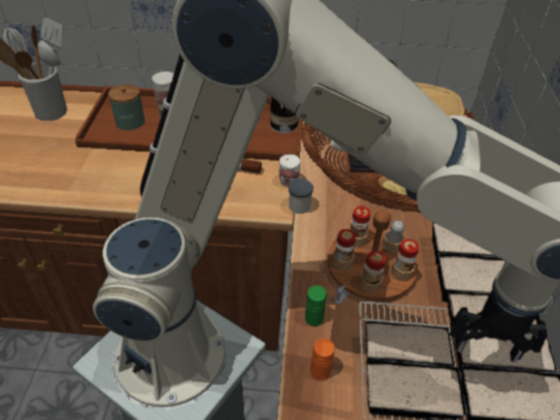

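View pics/t0.png

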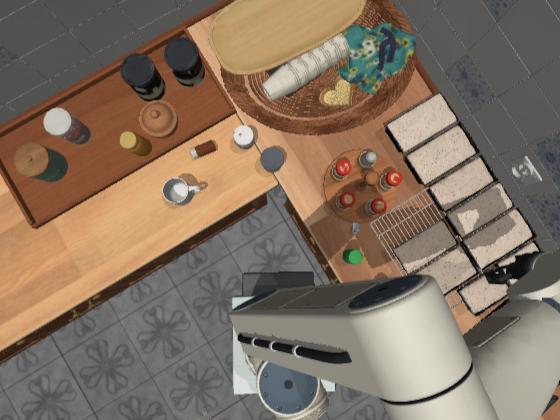

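The scene view shows the carousel's knob at about (382,218), the grey-topped shaker at (397,230), four red caps, and the pointer at (342,295). In the top view the knob is at (371,178), the shaker at (368,158) and the pointer at (355,228). The green jar (353,257) and the orange jar are not on the carousel. I'll enlarge both views to confirm.

```bash
python3 - <<'E'
import cv2,numpy as np
a=cv2.imread("pics/s0.png")[195:315,310:440];b=cv2.imread("pics/t0.png")[140:260,300:430]
z=lambda i:cv2.resize(i,(400,370),interpolation=cv2.INTER_CUBIC)
cv2.imwrite("pics/c0.png",np.hstack([z(a),z(b)]))
E
```

```text
(no output)
```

View pics/c0.png

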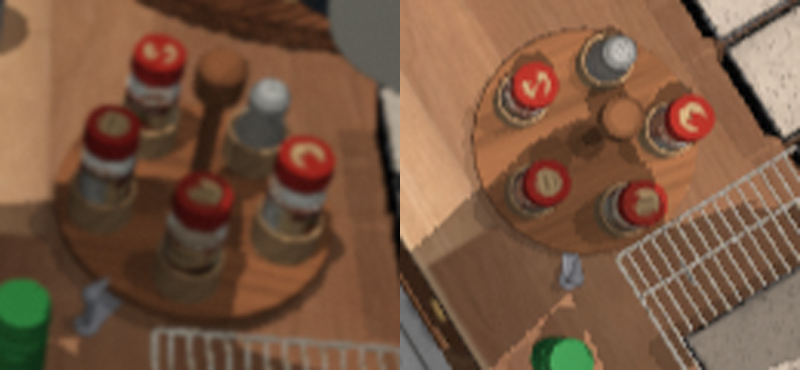

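```bash
cat > h.py <<'E'
import cv2,numpy as np
from rig import r,cams
def ray(n,uv):
    p=cams.camera_params(n);R=cv2.Rodrigues(np.array(p["rvec"],float))[0];t=np.array(p["tvec"],float).ravel()
    d=R.T@np.array([(uv[0]-p["cx"])/p["fx"],(uv[1]-p["cy"])/p["fy"],1]);return -R.T@t,d/np.linalg.norm(d)
def onz(n,uv,z):
    c,d=ray(n,uv);return c+d*(z-c[2])/d[2]
def tri(u,v):
    c,d=ray("scene",u);e,f=ray("top",v)
    s=np.linalg.lstsq(np.c_[d,-f],e-c,rcond=None)[0];P,Q=c+d*s[0],e+f*s[1];return (P+Q)/2,np.linalg.norm(P-Q)
E
python3 - <<'E'
from h import *
from scipy.optimize import least_squares
np.set_printoptions(precision=1,suppress=True)
S=lambda x,y:(310+x*.325-.3,195+y*.3243-.3);T=lambda x,y:(300+(x-400)*.325-.3,140+y*.3243-.3)
for n,u,v in [("knob",S(220,72),T(622,117)),("dome",S(269,97),T(620,50)),("j1",S(159,51),T(536,82)),("j2",S(307,152),T(692,117)),("j3",S(204,187),T(645,203)),("j4",S(113,124),T(548,181)),("ptr",S(97,295),T(571,260))]:
    print(n,*tri(u,v),onz("top",v,134),onz("top",v,190))
caps=[onz("top",T(*p),136)[:2] for p in [(536,82),(692,117),(645,203),(548,181)]]+[onz("top",T(620,50),118)[:2]]
caps=np.array(caps)
f=lambda q:np.hypot(*(caps-q).T)-80
q=least_squares(f,caps.mean(0)).x
print("axis caps",q,f(q),np.sort(np.degrees(np.arctan2(*(caps-q).T[::-1]))))
print("shaker ang",np.degrees(np.arctan2(*(caps[4]-q)[::-1])))
# pointer pixels: bluish grey in top view near
for n,(x0,y0,x1,y1) in(("top",(345,215,368,240)),("scene",(325,280,352,310))):
    im=cams.grab_frame(n).astype(int)[y0:y1,x0:x1]
    m=(im[...,2]-im[...,0]>5)
    y,x=np.nonzero(m);print(n,len(x));
    for row in range(m.shape[0]):
        if m[row].any(): print(row+y0,np.nonzero(m[row])[0]+x0)
E
```

```text
knob [ 491.6 -253.7  187.9] 3.1587419009708317 [ 500.6 -268.4  134. ] [ 492.2 -254.6  190. ]
dome [ 569.9 -274.5  105.3] 3.7251452250627346 [ 565.2 -269.1  134. ] [ 553.9 -255.2  190. ]
j1 [ 534.2 -185.3  136.3] 3.81431584307845 [ 535.8 -187.3  134. ] [ 525.8 -177.2  190. ]
j2 [ 498.  -333.   140.7] 1.1782199299803486 [ 499.4 -335.5  134. ] [ 491.  -318.6  190. ]
j3 [ 417.1 -284.3  142.8] 0.9531594688677073 [ 418.1 -287.   134. ] [ 413.5 -272.3  190. ]
j4 [ 439.9 -194.   135.9] 2.6184337205632677 [ 440.9 -195.4  134. ] [ 435.2 -185.   190. ]
ptr [ 368.6 -235.3   21.5] 5.1785843785972405 [ 365.7 -214.6  134. ] [ 363.5 -203.2  190. ]
axis caps [ 491.7 -255.1] [ 1.   0.1  0.2 -1.2 -1.2] [-157.   -84.7  -13.1   57.3  130.4]
shaker ang -13.132369398947501
top 0
scene 1
294 [325]
```

```bash
python3 - <<'E'
import cv2,numpy as np
a=cv2.imread("pics/s0.png")[275:315,320:360];b=cv2.imread("pics/t0.png")[210:250,335:375]
z=lambda i:cv2.resize(i,(400,400),interpolation=cv2.INTER_NEAREST)
cv2.imwrite("pics/p0.png",np.hstack([z(a),z(b)]))
E
```

```text
(no output)
```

View pics/p0.png

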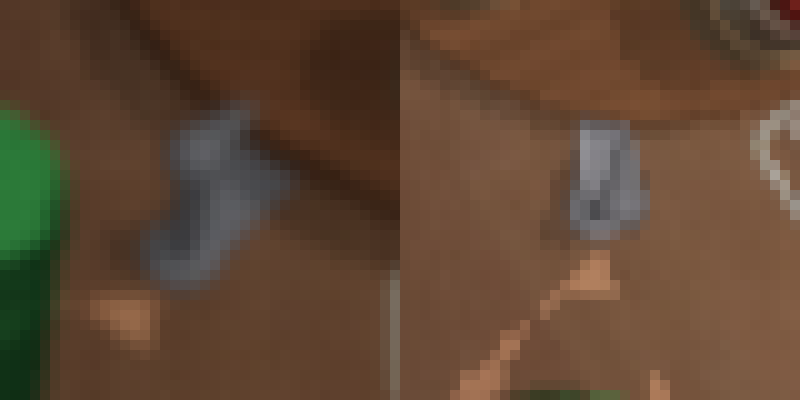

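Careful with the scale: shifts go in shares of 400 mm and turns go in shares of 45 degrees. That gives: 30 mm / 400 = 0.075, 24 mm / 400 = 0.06.

>>> creep_tool(rows=[0,0,0,0.025,-0.015,0,1,0,0,0,0.06,-0.0335,0,1,0,0,0,0.075,-0.0425,0,1,0,0,0,0.075,-0.0425,0,1,0,0,0,0.075,-0.0425,0,1])

```text
clock: 0.62
eef_pos: [330.8, -460.7, 249.9]
tcp_rot: [-3.141, -0.0, 0.399]
contact_force: [0.6, 0.1, 0.8]
opening: 1.0
grasp_force: 0.0
```

>>> creep_tool(rows=[0,0,0,0.075,-0.0425,0,1,0,0,0,0.075,-0.0425,0,1,0,0,0,0.075,-0.0425,0,1,0,0,0,0.075,-0.0425,0,1,0,0,0,0.075,-0.0425,0,1])

```text
clock: 1.03
eef_pos: [436.0, -323.6, 250.1]
tcp_rot: [-3.141, -0.0, 0.4]
contact_force: [0.4, -0.9, 0.6]
opening: 0.998
grasp_force: 0.0
```

>>> creep_tool(rows=[0,0,0,0.075,-0.0425,0,1,0,0,0,0.06,-0.0335,0,1,0,0,0,0.0395,-0.0215,0,1,0,0,0.0764,0.025,-0.0125,0,1,0,0,0.1273,0,0,0,1])

```text
clock: 1.45
eef_pos: [492.9, -251.6, 250.0]
tcp_rot: [-3.141, -0.001, 0.24]
contact_force: [-0.3, -0.6, 0.4]
opening: 1.001
grasp_force: 0.0
```

>>> creep_tool(rows=[0,0,0.1528,0,0,0,1,0,0,0.1528,0,0,0,1,0,0,0.1528,0,0,0,1,0,0,0.1528,0,0,0,1,0,0,0.1528,0,0,0,1])

```text
clock: 1.87
eef_pos: [491.4, -253.4, 249.9]
tcp_rot: [-3.141, 0.0, -0.366]
contact_force: [0.5, -0.1, -0.0]
opening: 1.002
grasp_force: 0.0
```

>>> creep_tool(rows=[0,0,0.1019,0,0,0,1,0,0,0.0509,0,0,0,1,0,0,0,0,0,0,1])

```text
clock: 2.12
eef_pos: [491.4, -253.5, 249.9]
tcp_rot: [-3.141, 0.0, -0.482]
contact_force: [-0.4, 0.5, -0.5]
opening: 1.003
grasp_force: 0.0
```

```bash
python3 - <<'E'
from h import *
s=r.sense();print(s["clock"],s["qpos"],s["eef_pos"],s["tcp_rot"]);w=cams.grab_frame("wrist")
cv2.imwrite("pics/w1.png",w[...,::-1])
p=cams.camera_params("wrist");print(p);np.save("w1.npy",p,allow_pickle=True)
E
```

```text
2.1167 [-4.79149898e-01  2.41735990e-01  1.78860552e+00  2.04709079e-04
  1.11155969e+00  1.57335665e+00] [ 491.41567868 -253.5482322   249.90891022] [-3.14140997e+00  3.09023654e-04 -4.81800959e-01]
{'fx': 325.19226210127806, 'fy': 325.19226210127806, 'cx': 274.57557742255403, 'cy': 209.6988131788338, 'rvec': array([-1.53177959,  2.52175143,  0.40303296]), 'tvec': array([  1.20152869, 484.81804281, 551.31161829])}
```

View pics/w1.png

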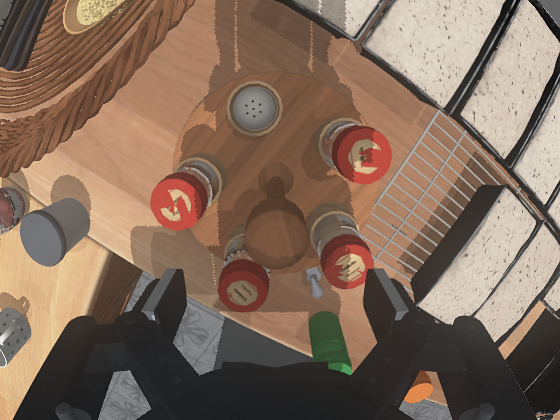

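The wrist view shows the shaker's dome at (253,107), the knob at (276,230), red caps at (179,202), (361,155), (347,262) and (243,286), and the pointer at (315,282). I'll enlarge the pointer and cast rays from it.

```bash
cat >> h.py <<'E'
def wray(p,uv):
    R=cv2.Rodrigues(np.array(p["rvec"],float))[0];t=np.array(p["tvec"],float).ravel()
    x,y=uv[0]-p["cx"],uv[1]-p["cy"];q=np.hypot(x,y);th=q/p["fx"]
    return -R.T@t,R.T@np.array([x/q*np.sin(th),y/q*np.sin(th),np.cos(th)])
def won(p,uv,z):
    c,d=wray(p,uv);return c+d*(z-c[2])/d[2]
E
python3 - <<'E'
from h import *
np.set_printoptions(precision=1,suppress=True)
p=np.load("w1.npy",allow_pickle=True).item()
b=cv2.imread("pics/w1.png");cv2.imwrite("pics/w1c.png",cv2.resize(b[255:315,285:345],(600,600),interpolation=cv2.INTER_CUBIC))
print("knob",won(p,(276,228),185),"dome",won(p,(253,107),118))
for u in [(175,205),(362,157),(348,265),(242,290)]: print(won(p,u,136))
for z in(0,20,42):print(won(p,(313,268),z),won(p,(318,292),z))
E
```

```text
knob [ 496.1 -257.4  185. ] dome [ 569.3 -275.7  118. ]
[ 532.5 -186.9  136. ]
[ 499.6 -332.2  136. ]
[ 421.4 -286.8  136. ]
[ 441.5 -196.6  136. ]
[ 359.3 -241.7    0. ] [ 321.9 -232.3    0. ]
[ 370.1 -244.3   20. ] [ 334.8 -235.4   20. ]
[ 382.1 -247.2   42. ] [ 348.9 -238.8   42. ]
```

View pics/w1c.png

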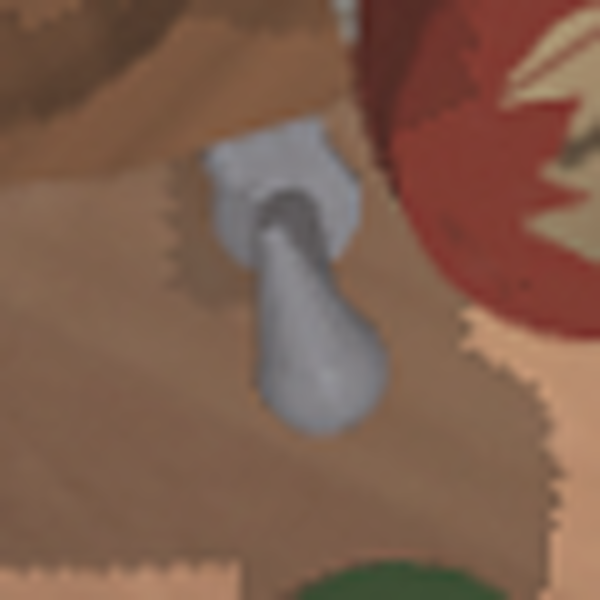

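```bash
python3 - <<'E'
from h import *
np.set_printoptions(precision=1,suppress=True)
p=np.load("w1.npy",allow_pickle=True).item()
def rep(n,P,q):
    v=P[:2]-q;print(n,P,np.hypot(*v),np.degrees(np.arctan2(v[1],v[0]))%360)
C=lambda x,y:(285+x/10-.45,255+y/10-.45)
q=np.array([491.7,-254.8])
for q in (q,):
    rep("tip",won(p,C(269,226),42),q);rep("upr",won(p,C(324,375),44),q)
    for z in(2,5):rep("foot",won(p,C(287,200),z),q);rep("stripL",won(p,C(207,157),z),q);rep("stripR",won(p,C(325,120),z),q)
# jars and dome from masks
im=cv2.cvtColor(cv2.imread("pics/w1.png"),cv2.COLOR_BGR2HSV)
caps=[won(p,u,136)[:2] for u in [(175,205),(362,157),(348,265),(242,290)]]+[won(p,(253,107),118)[:2]]
for c in caps:rep("jar",c,q)
rep("top tip",onz("top",(355.3,225),42),q)
rep("top foot",onz("top",(354.5,230.5),42),q); rep("top strip",onz("top",(355.3,223),4),q)
c,_=wray(p,(0,0));print("cam",c)
E
```

```text
tip [ 371.8 -240.5   42. ] 120.79735426785899 173.20017300844736
upr [ 350.8 -238.    44. ] 141.93270334716848 173.19920565625233
foot [ 351.3 -238.2    2. ] 141.42383001972735 173.25286958498774
stripL [ 362.1 -231.6    2. ] 131.63109753346413 169.8680521919911
stripR [ 359.8 -247.5    2. ] 132.11070201159913 176.84802409791914
foot [ 353.  -238.6    5. ] 139.6835143713045 173.34350695839962
stripL [ 363.7 -232.1    5. ] 129.95794946469587 169.94977609412848
stripR [ 361.4 -247.9    5. ] 130.46083280088354 176.96130447410965
jar [ 532.5 -186.9] 79.17841802507299 59.019436888518854
jar [ 499.6 -332.2] 77.82986460272323 275.78923959789597
jar [ 421.4 -286.8] 77.18722485754631 204.45189957605754
jar [ 441.5 -196.6] 76.84535157877801 130.7907257510457
jar [ 569.3 -275.7] 80.37674009439058 344.9429671146075
top tip [ 366.3 -233.2   42. ] 127.29289428953743 170.23700803281804
top foot [ 349.2 -230.1   42. ] 144.66737912902315 170.1601735535011
top strip [ 374.1 -241.2    4. ] 118.40645876289757 173.38654838511957
cam [ 561.7 -290.6  372.9]
```

Converted, 18 mm / 400 = 0.045, 16 mm / 400 = 0.04.

>>> creep_tool(rows=[0,0,0,0.0023,0.0025,0.015,1,0,0,0,0,0,0.035,1,0,0,0,0,0,0.045,1,0,0,0,0,0,0.04,1,0,0,0,0,0,0.025,1], force=50)

```text
clock: 2.58
eef_pos: [491.1, -255.1, 184.0]
tcp_rot: [-3.142, 0.002, -0.479]
contact_force: [-0.6, -0.2, 0.7]
opening: 0.996
grasp_force: 0.0
```

>>> creep_tool(rows=[0,0,0,0,0,0.01,1,0,0,0,0,0,0,1,0,0,0,0,0,0,0.6,0,0,0,0,0,0,0.5,0,0,0,0,0,0,0.45])

```text
clock: 3.0
eef_pos: [492.4, -255.9, 182.9]
tcp_rot: [-3.142, -0.001, -0.48]
contact_force: [-0.3, 0.2, -0.0]
opening: 0.606
grasp_force: 0.0
```

>>> creep_tool(rows=[0,0,0,0,0,0,0.3,0,0,0,0,0,0,0.2,0,0,0,0,0,0,0.1,0,0,0,0,0,0,0,0,0,0,0,0,0,0])

```text
clock: 3.42
eef_pos: [492.6, -255.2, 183.1]
tcp_rot: [-3.14, -0.001, -0.48]
contact_force: [0.1, 3.5, 5.5]
opening: 0.455
grasp_force: 50.0
```

Converted, -0.05 rad / 0.7854 = -0.0637.

>>> creep_tool(rows=[0,0,-0.0127,0,0,0,0,0,0,-0.0255,0,0,0,0,0,0,-0.0382,0,0,0,0,0,0,-0.0509,0,0,0,0,0,0,-0.0637,0,0,0,0])

```text
clock: 3.83
eef_pos: [492.7, -255.1, 183.1]
tcp_rot: [-3.14, -0.002, -0.329]
contact_force: [0.8, 5.3, 5.3]
opening: 0.455
grasp_force: 50.0
```

>>> creep_tool(rows=[0,0,-0.0764,0,0,0,0,0,0,-0.0764,0,0,0,0,0,0,-0.0764,0,0,0,0,0,0,-0.0764,0,0,0,0,0,0,-0.0764,0,0,0,0])

```text
clock: 4.25
eef_pos: [492.7, -255.0, 183.0]
tcp_rot: [-3.141, -0.002, -0.028]
contact_force: [1.5, 5.2, 5.3]
opening: 0.454
grasp_force: 50.0
```

```bash
python3 -c "
from rig import r
s=r.sense();print(s['qpos'],s['wrist_torque'])"
```

```text
[-0.48132412  0.31957992  1.84830306  0.00212538  0.97242965  1.11628641] [ 0.97639668 -0.17550221 -0.17646194]
```

Converted, -0.06 rad / 0.7854 = -0.0764.

>>> creep_tool(rows=[0,0,-0.0764,0,0,0,0,0,0,-0.0764,0,0,0,0,0,0,-0.0764,0,0,0,0,0,0,-0.0764,0,0,0,0,0,0,-0.0764,0,0,0,0], only="rot|force")

```text
tcp_rot: [-3.141, -0.002, 0.272]
contact_force: [1.2, 5.6, 5.9]
grasp_force: 50.1
```

>>> creep_tool(rows=[0,0,-0.0764,0,0,0,0,0,0,-0.0764,0,0,0,0,0,0,-0.0764,0,0,0,0,0,0,-0.0764,0,0,0,0,0,0,-0.0764,0,0,0,0], only="rot|force")

```text
tcp_rot: [-3.141, -0.002, 0.572]
contact_force: [0.7, 7.2, 6.6]
grasp_force: 50.1
```

>>> creep_tool(rows=[0,0,-0.0764,0,0,0,0,0,0,-0.0764,0,0,0,0,0,0,-0.0764,0,0,0,0,0,0,-0.0764,0,0,0,0,0,0,-0.0764,0,0,0,0], only="rot|force")

```text
tcp_rot: [3.142, -0.002, 0.872]
contact_force: [1.1, 7.7, 7.2]
grasp_force: 50.2
```

>>> creep_tool(rows=[0,0,-0.0764,0,0,0,0,0,0,-0.0764,0,0,0,0,0,0,-0.0764,0,0,0,0,0,0,-0.0764,0,0,0,0,0,0,-0.0764,0,0,0,0], only="rot|force")

```text
tcp_rot: [3.141, -0.002, 1.172]
contact_force: [1.0, 7.2, 7.8]
grasp_force: 50.2
```

Converted, -0.06 rad / 0.7854 = -0.0764.

>>> creep_tool(rows=[0,0,-0.0764,0,0,0,0,0,0,-0.0764,0,0,0,0,0,0,-0.0764,0,0,0,0,0,0,-0.0764,0,0,0,0,0,0,-0.0764,0,0,0,0], only="rot|force")

```text
tcp_rot: [3.141, -0.002, 1.472]
contact_force: [0.7, 7.5, 8.3]
grasp_force: 50.3
```

>>> creep_tool(rows=[0,0,-0.0764,0,0,0,0,0,0,-0.0764,0,0,0,0,0,0,-0.0764,0,0,0,0,0,0,-0.0764,0,0,0,0,0,0,-0.0764,0,0,0,0], only="rot|force")

```text
tcp_rot: [3.141, -0.002, 1.772]
contact_force: [-0.2, 8.7, 8.1]
grasp_force: 50.3
```

>>> creep_tool(rows=[0,0,-0.0764,0,0,0,0,0,0,-0.0764,0,0,0,0,0,0,-0.0764,0,0,0,0,0,0,-0.0764,0,0,0,0,0,0,-0.0764,0,0,0,0], only="rot|force")

```text
tcp_rot: [3.141, -0.001, 2.072]
contact_force: [-2.5, 7.5, 9.0]
grasp_force: 50.4
```

>>> creep_tool(rows=[0,0,-0.0764,0,0,0,0,0,0,-0.0764,0,0,0,0,0,0,-0.0764,0,0,0,0,0,0,-0.0764,0,0,0,0,0,0,-0.0764,0,0,0,0], only="rot|force")

```text
tcp_rot: [3.14, -0.001, 2.372]
contact_force: [-2.6, 7.6, 8.9]
grasp_force: 50.4
```

>>> creep_tool(rows=[0,0,-0.0764,0,0,0,0,0,0,-0.0764,0,0,0,0,0,0,-0.0764,0,0,0,0,0,0,-0.0637,0,0,0,0,0,0,-0.0509,0,0,0,0], only="rot|force")

```text
tcp_rot: [3.14, -0.001, 2.642]
contact_force: [-3.4, 6.4, 9.5]
grasp_force: 50.4
```

>>> creep_tool(rows=[0,0,-0.0382,0,0,0,0,0,0,-0.0255,0,0,0,0,0,0,-0.0127,0,0,0,0,0,0,0,0,0,0,0,0,0,0,0,0,0,0])

```text
clock: 8.42
eef_pos: [491.8, -254.8, 183.0]
tcp_rot: [3.141, -0.001, 2.7]
contact_force: [-2.3, 7.0, 8.1]
opening: 0.452
grasp_force: 50.4
```

```bash
python3 - <<'E'
from h import *
s=r.sense();print(s["qpos"],s["wrist_torque"]);w=cams.grab_frame("wrist")
cv2.imwrite("pics/w2.png",w[...,::-1])
np.save("w2.npy",cams.camera_params("wrist"),allow_pickle=True)
z=lambda i:cv2.resize(i,(390,360),interpolation=cv2.INTER_CUBIC)
cv2.imwrite("pics/t2.png",cams.grab_frame("top")[...,::-1])
cv2.imwrite("pics/c2.png",cv2.resize(w[10:250,130:450,::-1],(800,600),interpolation=cv2.INTER_CUBIC))
E
```

```text
[-4.81346851e-01  3.19147503e-01  1.84899422e+00  1.12674469e-03
  9.74013604e-01 -1.61121563e+00] [0.67975241 0.55177144 0.11599845]
```

View pics/c2.png

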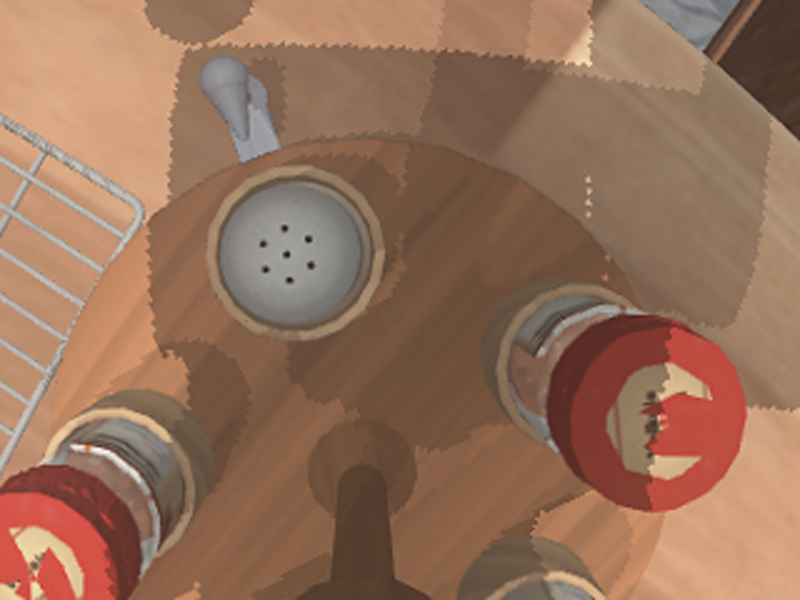

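The shaker's dome is at crop (286,255), its cup rim at (295,252), the pointer tip at (245,137) and the upright at (225,82). I'll compute bearings about the axis.

```bash
python3 - <<'E'
from h import *
np.set_printoptions(precision=1,suppress=True)
p=np.load("w2.npy",allow_pickle=True).item()
q=np.array([491.7,-254.8])
def rep(n,P):
    v=P[:2]-q;print(n,P,"R %.1f ang %.2f"%(np.hypot(*v),np.degrees(np.arctan2(v[1],v[0]))%360))
C=lambda x,y:(130+(x+.5)/2.5-.5,10+(y+.5)/2.5-.5)
rep("tip",won(p,C(245,136),42));rep("upr",won(p,C(226,84),44))
rep("foot",won(p,C(255,95),3));rep("stripmid",won(p,C(260,154),3))
rep("dome",won(p,C(286.5,255),120))
rep("rim",won(p,C(295.5,252.5),64));rep("base",won(p,C(361,468),31))
im=cv2.imread("pics/w2.png");h=cv2.cvtColor(im,cv2.COLOR_BGR2HSV)
print("cam",wray(p,(0,0))[0])
E
```

```text
tip [ 370.7 -239.1   42. ] R 122.0 ang 172.60
upr [ 352.5 -236.9   44. ] R 140.3 ang 172.69
foot [ 351.2 -231.8    3. ] R 142.4 ang 170.70
stripmid [ 372.4 -239.8    3. ] R 120.2 ang 172.85
dome [ 413.9 -237.2  120. ] R 79.8 ang 167.25
rim [ 413.  -239.5   64. ] R 80.2 ang 168.97
base [ 489.5 -254.4   31. ] R 2.2 ang 169.15
cam [ 418.6 -220.7  306. ]
```

Converted, -0.02 rad / 0.7854 = -0.0255.

>>> creep_tool(rows=[0,0,-0.0127,0,0,0,0,0,0,-0.0255,0,0,0,0,0,0,-0.0255,0,0,0,0,0,0,-0.0153,0,0,0,0,0,0,-0.0076,0,0,0,0], only="rot|force")

```text
tcp_rot: [3.141, -0.0, 2.768]
contact_force: [-2.8, 6.4, 9.5]
grasp_force: 50.4
```

>>> creep_tool(rows=[0,0,0,0,0,0,0,0,0,0,0,0,0,0,0,0,0,0,0,0,0,0,0,0,0,0,0,0])

```text
clock: 9.27
eef_pos: [491.8, -254.8, 183.0]
tcp_rot: [3.141, -0.0, 2.768]
contact_force: [-3.7, 5.1, 10.0]
opening: 0.456
grasp_force: 50.4
```

```bash
python3 - <<'E'
from h import *
w=cams.grab_frame("wrist")
np.save("w3.npy",cams.camera_params("wrist"),allow_pickle=True)
cv2.imwrite("pics/t3.png",cams.grab_frame("top")[...,::-1])
cv2.imwrite("pics/c3.png",cv2.resize(w[10:250,130:450,::-1],(800,600),interpolation=cv2.INTER_CUBIC))
E
```

```text
(no output)
```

View pics/c3.png

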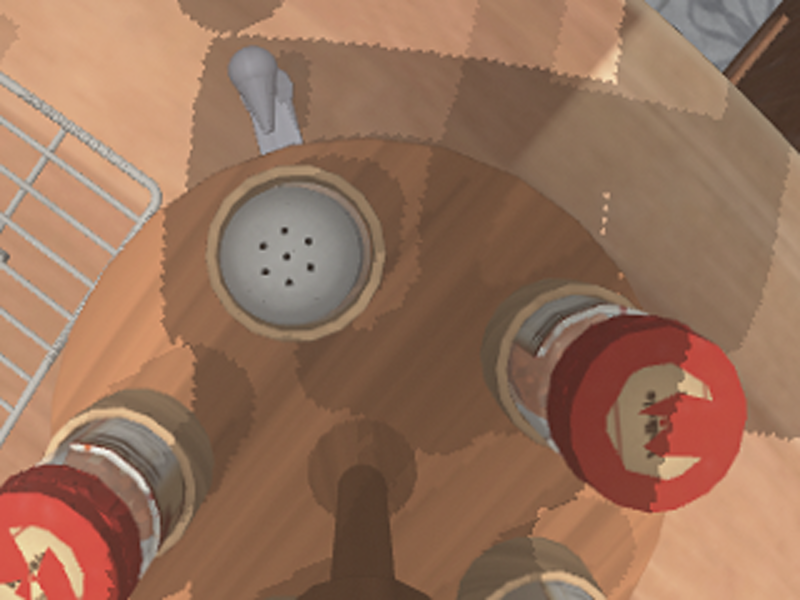

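```bash
python3 - <<'E'
from h import *
np.set_printoptions(precision=1,suppress=True)
p=np.load("w3.npy",allow_pickle=True).item()
C=lambda x,y:(130+(x+.5)/2.5-.5,10+(y+.5)/2.5-.5)
for q in ([491.7,-254.8],won(p,C(361,469),31)[:2]):
  def rep(n,P):
    v=P[:2]-q;print(n,P,"R %.1f ang %.2f"%(np.hypot(*v),np.degrees(np.arctan2(v[1],v[0]))%360))
  rep("tip",won(p,C(268,130),42));rep("upr",won(p,C(254,74),44));rep("stripmid",won(p,C(282,148),3))
  rep("dome",won(p,C(286.5,256),120));rep("rim",won(p,C(295.5,252.5),64))
# top-view check: dome
im=cv2.imread("pics/t3.png");cv2.imwrite("pics/t3c.png",cv2.resize(im[140:260,300:430],(780,600)[:2],interpolation=cv2.INTER_CUBIC))
E
```

```text
tip [ 371.1 -239.8   42. ] R 121.6 ang 172.92
upr [ 352.2 -237.    44. ] R 140.6 ang 172.72
stripmid [ 372.8 -239.7    3. ] R 119.9 ang 172.76
dome [ 413.1 -242.6  120. ] R 79.5 ang 171.17
rim [ 412.2 -244.8   64. ] R 80.2 ang 172.85
tip [ 371.1 -239.8   42. ] R 119.7 ang 172.87
upr [ 352.2 -237.    44. ] R 138.8 ang 172.68
stripmid [ 372.8 -239.7    3. ] R 118.0 ang 172.71
dome [ 413.1 -242.6  120. ] R 77.7 ang 171.06
rim [ 412.2 -244.8   64. ] R 78.3 ang 172.78
```

Converted, -0.005 rad / 0.7854 = -0.0064.

>>> creep_tool(rows=[0,0,-0.0051,0,0,0,0,0,0,-0.0064,0,0,0,0,0,0,0,0,0,0,0,0,0,0,0,0,0,0,0,0,0,0,0,0,0])

```text
clock: 9.78
eef_pos: [491.7, -254.8, 183.0]
tcp_rot: [3.141, -0.001, 2.777]
contact_force: [-2.4, 6.0, 9.1]
opening: 0.455
grasp_force: 50.4
```

>>> creep_tool(rows=[0,0,0,0,0,0,0,0,0,0,0,0,0,0,0,0,0,0,0,0,0,0,0,0,0,0,0,0,0,0,0,0,0,0,0])

```text
clock: 10.2
eef_pos: [491.8, -254.8, 183.0]
tcp_rot: [3.141, -0.0, 2.777]
contact_force: [-2.9, 6.5, 9.2]
opening: 0.453
grasp_force: 50.4
```

```bash
python3 -c "
from rig import r
s=r.sense();print(s['qvel'],s['wrist_torque']);print(r.sign_off())"
```

```text
[ 4.45510911e-05 -3.79099269e-04  8.63539011e-04 -4.63681351e-04
 -3.07012952e-04  1.13382124e-03] [0.66456515 0.58272512 0.03794904]
the job is handed in; nothing more can be done
None
```

The salt shaker now stands behind the pointer, within about 1–2° by the wrist camera, and the arm is still holding the knob at 50 N with the turntable at rest; the job was handed in at about 10 s.

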